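# Feed two sample vials through the orienting chute

### The job

Pull the shutter of the vial chute fully open, then slide the two standing vials along the deck, one after the other, over the lip so that each tips over and slides down to the foot of the chute lying cap-first (cap downhill). Keep each standing until it is in the throat before the lip, and do not lift them; leave the brass weight standing where it is on the deck, and at the end push the shutter fully shut again.

Things in the scene. Friction and masses are not known exactly. Their poses are not given: they have to be found in the camera images.
- feeder: Fixed steel orienting chute standing on the worktop. Origin on the worktop, vertically under the middle of the lip; +x points downstream (down the chute), +y across it, z up. Downstream is to the robot's right, within about 13 degrees. Deck upstream of the lip, throat, and chute downstream are told at the points below, in this frame.
- deck_middle (a point): Middle of the flat polished deck (friction about 0.25): x -190 to 0 mm, y -102 to 102 mm, top at z = 130 mm; open above. A rim 8 mm high runs round it. Two funnel wings, also 8 mm high, run from x -85, y +-100 mm to the throat's mouth at x -45, y +-18 mm.
- throat (a point): Middle of the throat's mouth at deck height: the throat runs from x = -45 mm to the lip, 33 mm wide between two cheeks 10 mm higher than the deck (fingers can pass over them).
- chute_lip (a point): Middle of the lip (x = 0), at deck height (z = 130 mm). Here the floor drops 18 mm into the chute. A standing vial pushed over the lip until its centre is 15 to 20 mm beyond it tips forward and slides down to the foot by itself, cap-first.
- chute_foot (a point): Stop at the foot of the chute, x = 200, z = 10 mm. The chute is 33 mm wide and falls at 27 degrees; its walls stand 28 mm above its floor and nowhere more than 10 mm above the deck. Vials lying at the foot have their centres at about x = 178 and 121 mm, the second behind the first.
- shutter (a joint): Slide shutter: a steel blade 4 mm thick, 28 mm high, standing across the throat 10 mm upstream of the lip. 0 m = shut (fully blocks the throat), 0.045 m = fully open; opens along the feeder's -y (towards the robot). Friction about 2 N; stays where it is left.
- shutter_grip (a point): On the shutter's upright black post (12 mm thick, its top 47 mm above the deck, its underside 15 mm above it): centre line of the post, 34 mm above the deck. With the shutter shut it lies at feeder x = -10, y = -50 mm and moves with the blade.
- vial_a_centre (a point): Centre of a glass sample vial with a screw cap, 27 mm across, 64 mm tall, 28 g, that stands on the deck at the start; the point lies half-way up, its z axis points to the cap.
- vial_b_centre (a point): Centre of the other vial of the same size, likewise standing on the deck.
- brass_weight_centre (a point): Centre of a small brass knob-topped weight, 24 mm across, 42 mm tall, 100 g, that stands on the deck among the vials and must stay there. The three stand at three places in any order: (-110, 62), (-110, -62) and (-140, 0) mm in the feeder's x and y, each within about 6 mm.
Mind the look-alikes: they are no part of the job. What is shaped like the part that bears vial_a_centre but black is not meant. Leave any pink look-alike of the part that bears vial_b_centre alone.

How it is judged:
By the outcome, as a careful person would: the job done as asked, in the order asked, and still so for the second after the job is handed in, with the robot touching nothing.
It also fails if it takes over 72 s, if anything falls off the work surface, if the arm or the gripper's body presses on something with over 40 N, if the wrist force passes 120 N, or if a joint passes its speed limit or range.

### The arm

A 7-joint arm with a two-finger parallel gripper is mounted at the origin on a cart in front of the work surface, level with it; the furniture and walls round the work are solid. World frame = base frame: x ahead of the robot, y to its left, z up, the work surface at z = 0. Lengths are in m, angles in rad, forces in N, time in s.
With the tool pointing down it reaches from about 0.425 to 0.925 m from the base axis. Payload 6.8 kg.
Tool frame: the origin (TCP) lies midway between the tips of the shut fingers; the grasp point (between the pads) lies bot.grip_point_offset behind it (bot.grip_point_offset is the distance from the TCP to the grasp point, in m); z points along the fingers, y is the line along which they close (so a half turn about z gives the same grasp; the last joint's range is limited). The gripper opens to 85 mm and grips with 20 to 120 N. Pads are 22 mm wide; open, the fingers measure 114 mm over their backs; the gripper's body (76 mm by 85 mm) begins 54 mm behind the grasp point. The pads swing forward as they close: fully open they stand 13 mm farther back than shut.
Start: joints at [1.211, 0.477, 0.022, 1.555, -0.011, 1.109, -0.083], TCP at [0.168, -0.654, 0.231] pointing down, gripper open.
Joint ranges: [-2.96, 2.96], [-0.34, 2.1], [-1.41, 1.46], [0.24, 2.44], [-1.37, 4.51], [0.17, 1.92], [-2.96, 2.96]. Speed limits (rad/s): [2.39, 2.39, 3.14, 3.14, 3.14, 3.14, 3.14].

### API

Orientations are given as a unit quaternion [w, x, y, z].
In Python, from station import get_obs, cams, job, bot gives the robot as it stands.
- The arm moves only by the tool arm_command, never from a script. Its argument "rows" is a list that holds one entry, the list of rows, each a list of 5 numbers: the finger opening in mm, from 0 to 85.4, then the shift along the world's x, y, z in units of 60 mm (1.0 is 60 mm), then the turn about the world's z in units of 0.08 rad (1.0 is 0.08 rad). In form: [[[grip, x, y, z, turn], ...]]. A call has exactly 10 rows; each row shifts and turns the commanded pose from where the row before left it; what a row does not reach is not made up. A row lasts 1/8 s, in which the tool goes at most 62.5 mm and 10.7 degrees, less where a joint would pass 70% of its speed; a pose out of reach is approached as far as the arm can. A call with a number of a shift or a turn outside -1 to 1 is refused whole. A call with a gripper value outside its range is refused whole. The fingers move at their own pace and stop on an object; "newtons" is the grip in N (left out, the last holds). Time passes only in rows, so rows that do not move let the fingers close, or fill a call up. It gives the time, the measured TCP pose, the force, the opening and the grip force at its end, in the units of the state.
- get_obs(): the state, without advancing time (a new reading comes with each control period).
- cams.read_camera(name): name is "side" or "top"; returns the picture (400x640x3 uint8, red, green, blue); there is no depth.
- cams.camera_params(name): a dict with "K" (3x3 intrinsics, pixels), "extrinsics" (4x4, takes a point from camera to world coordinates). Camera axes: x right, y down, z forward; pixel columns grow to the right and rows downward; lengths in m; the calibration is good to about 2 mm. A picture is of the moment at which its call begins. camera_params takes no time and is no camera call.
- job.hand_in(): hands the job in; it is judged then, once.
The state is a dict: "t": time; "q": joint angles; "joint_vel": joint speeds; "joint_torque": joint torques, N m; "eef_pos": TCP position; "tool_rot": TCP orientation; "contact_force": force on the tool from outside, world axes, zero at the start; "torque": the same for the moment, N m; "gripper_width": opening from 0.0 (shut) to 1.0 (fully open); "grasp_force": force on a finger pad.
Only numpy, scipy, OpenCV 4.12 (cv2) and the standard library are available. Lean on these libraries where they do the work, as an engineer would, in place of code of your own. Each camera call takes 0.05 s, during which the arm holds its last target. There are 200 camera calls.

## Working session

There is one attempt and no reset: what is moved stays moved. The work goes in short steps, Python scripts to look and compute and a tool call to move; the robot and the scene stay as the last step left them, time stands still between calls to the robot, and variables do not carry over. Pictures are saved under pics/ and viewed, at most 10 in all, crops included, and the job is handed in when it is done.

Besides the shell and the picture viewer there is one more tool, called after "Emit:" as a command line: name --argument value ..., lists and objects as JSON in quotes. arm_command: Moves the arm, as the interface text tells. Its arguments: {"type":"object","properties":{"rows":{"type":"array"},"newtons":{"type":"number"}},"required":["rows"]}

```bash
mkdir -p pics; ls; python3 - <<'E'
from station import get_obs, cams, job, bot
import cv2
o=get_obs(); print(o['t'],o['eef_pos'],o['tool_rot'],bot.grip_point_offset,o['gripper_width'])
for n in('side','top'):
    im=cams.read_camera(n); cv2.imwrite(f'pics/{n}0.png',im[:,:,::-1])
    p=cams.camera_params(n); print(n,p['K'],p['extrinsics'])
E
```

```text
pics
0.0 [ 0.16798653 -0.65316384  0.23033793] [-8.87458989e-04  9.92085852e-01  1.25558111e-01 -1.86754483e-04] 0.0187 1.0032113881223204
side [[507.91810578   0.         321.39730269]
 [  0.         507.91810578 206.88764098]
 [  0.           0.           1.        ]] [[-0.9319993  -0.18369535  0.31246332  0.1843287 ]
 [-0.36224565  0.44241115 -0.82039653  0.94018835]
 [ 0.01246577 -0.87779747 -0.47886972  0.68480373]
 [ 0.          0.          0.          1.        ]]
top [[449.26066537   0.         322.892565  ]
 [  0.         449.26066537 194.88952842]
 [  0.           0.           1.        ]] [[-1.88239646e-02 -9.86168032e-01  1.64676260e-01  3.99364128e-01]
 [-9.99788801e-01  1.99248017e-02  5.03541634e-03  5.13239091e-04]
 [-8.24690845e-03 -1.64546694e-01 -9.86334818e-01  9.41960691e-01]
 [ 0.00000000e+00  0.00000000e+00  0.00000000e+00  1.00000000e+00]]
```

View pics/side0.png

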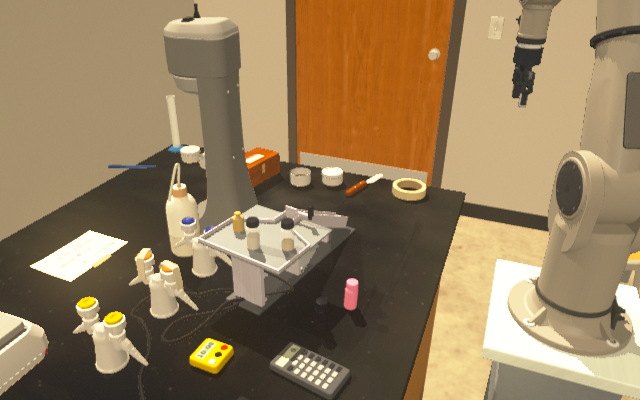

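View pics/top0.png

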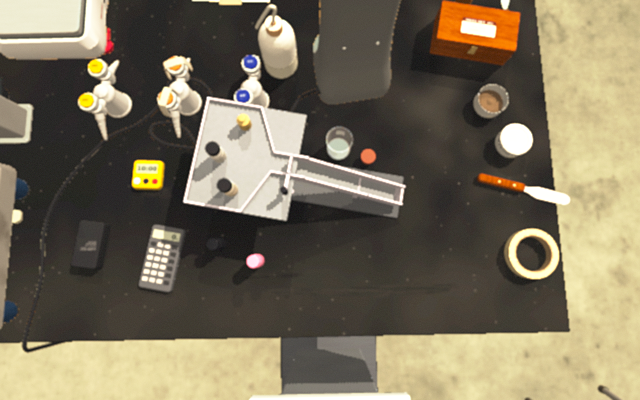

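The side view shows the deck at about (270,235). The brass weight is at (238,222), and vials with black caps are at (253,233) and (287,235). The pink and black look-alikes stand on the table at (351,295) and (321,308). In the top view the weight is at (243,122), the vial caps at (212,149) and (224,186), and the post near (285,190). I'll zoom in next.

```bash
python3 - <<'E'
import cv2
a=cv2.imread('pics/top0.png')[85:235,170:420]; cv2.imwrite('pics/topc.png',cv2.resize(a,None,fx=3.2,fy=3.2,interpolation=cv2.INTER_CUBIC))
a=cv2.imread('pics/side0.png')[190:320,190:370]; cv2.imwrite('pics/sidec.png',cv2.resize(a,None,fx=4,fy=4,interpolation=cv2.INTER_CUBIC))
E
```

```text
(no output)
```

View pics/topc.png

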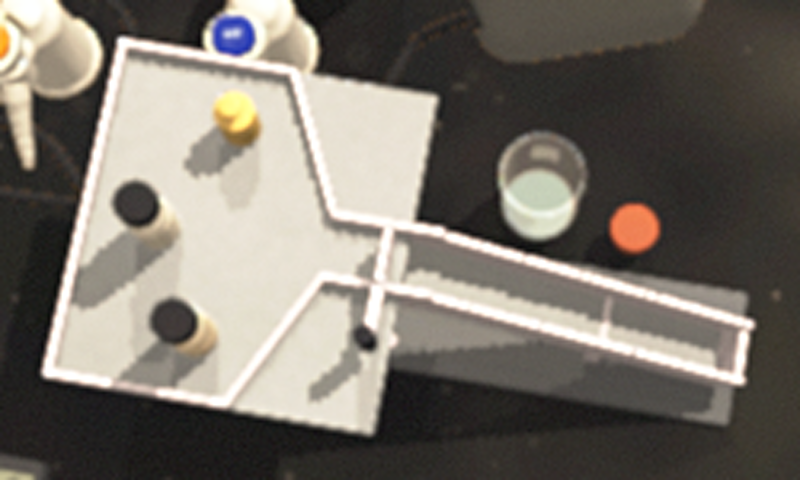

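View pics/sidec.png

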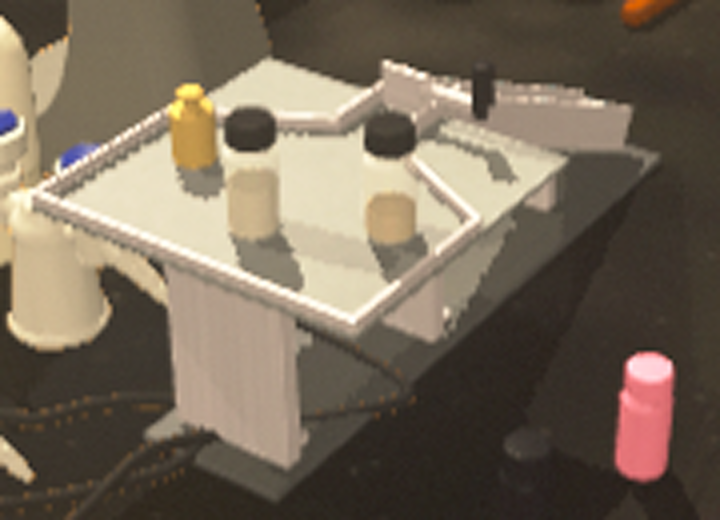

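The crops show the rim and wing corners, the plate corners, both black caps and the post clearly. I'll fit the feeder frame to the picked corners, then cast the caps, weight and post onto planes at their heights.

```bash
cat > h.py <<'E'
import numpy as np
from station import cams
P={n:cams.camera_params(n) for n in('side','top')}
def proj(n,X):
    T=np.linalg.inv(P[n]['extrinsics']); c=np.atleast_2d(X)@T[:3,:3].T+T[:3,3]; c=c@P[n]['K'].T; return c[:,:2]/c[:,2:]
def cast(n,uv,z):
    T=P[n]['extrinsics']; d=T[:3,:3]@np.linalg.solve(P[n]['K'],[*uv,1]); return T[:3,3]+d*(z-T[2,3])/d[2]
def f2w(p,X):
    X=np.atleast_2d(X).astype(float); c,s=np.cos(p[2]),np.sin(p[2])
    return np.c_[p[0]+c*X[:,0]-s*X[:,1],p[1]+s*X[:,0]+c*X[:,1],X[:,2]]
def w2f(p,W):
    c,s=np.cos(p[2]),np.sin(p[2]); d=np.array(W[:2])-p[:2]; return np.array([c*d[0]+s*d[1],-s*d[0]+c*d[1]])
E
python3 - <<'E'
from h import *
from scipy.optimize import least_squares
tc=lambda u,v:(170+(u+.5)/3.2-.5,85+(v+.5)/3.2-.5)
sc=lambda u,v:(190+(u+.5)/4-.5,190+(v+.5)/4-.5)
F=[[-190,102,138],[-190,-102,138],[-85,100,138],[-45,18,138],[-45,-18,138],[-85,-100,138],[0,102,130],[0,-102,130]]
U=[tc(*x) for x in[(122,42),(45,375),(292,70),(333,214),(322,275),(230,402),(437,97),(375,432)]]
S=[[-190,102,138],[-190,-102,138],[-85,-100,138]]; V=[sc(*x) for x in[(38,198),(352,322),(478,218)]]
F=np.array(F)/1e3;S=np.array(S)/1e3
f=lambda p:np.r_[(proj('top',f2w(p,F))-U).ravel(),(proj('side',f2w(p,S))-V).ravel()]
g=lambda p:(proj('top',f2w(p,F))-U).ravel()
for h in(f,g):
    r=least_squares(h,[.5,.0,-1.57],loss='soft_l1',x_scale=[.1,.1,.1]); print(r.x,np.degrees(r.x[2]),r.fun.round(1))
    p=r.x
    for nm,uv,z in[('capA',(138,203),.194),('capB',(176,322),.194),('brass',(236,108),.172),('post',(366,333),.177)]:
        w=cast('top',tc(*uv),z); print(nm,w.round(4),(w2f(p,w)*1e3).round(1))
    for nm,uv,z in[('capA',(249,119),.194),('capB',(390,123),.194),('brass',(190,90),.172),('post',(484,68),.177)]:
        w=cast('side',sc(*uv),z); print('side',nm,w.round(4),(w2f(p,w)*1e3).round(1))
    if h is f: np.save('p.npy',p)
    for nm,X in[('grip',[-10,-50,164]),('lip',[0,0,130]),('foot',[200,0,10])]: print(nm,f2w(p,np.array(X)/1e3).round(4))
E
```

```text
[ 0.59002168  0.05214732 -1.75925999] -100.7981724331437 [-0.7 -1.1 -0.3  0.3  0.5 -0.   0.5  0.2  0.2 -0.1 -1.3  0.4  0.1 -0.8
 -0.1  0.4 -2.2 -1.6  1.3 -0.   0.4 -0.5]
capA [0.6097 0.1923 0.194 ] [-141.4   -6.9]
capB [0.5441 0.1707 0.194 ] [-107.9  -67.3]
brass [0.6696 0.1442 0.172 ] [-105.3   61. ]
post [0.5393 0.0715 0.177 ] [ -9.5 -53.5]
side capA [0.61   0.1974 0.194 ] [-146.5   -7.6]
side capB [0.5458 0.175  0.194 ] [-112.4  -66.5]
side brass [0.6712 0.1493 0.172 ] [-110.6   61.5]
side post [0.5369 0.0778 0.177 ] [-15.2 -57. ]
grip [[0.5428 0.0713 0.164 ]]
lip [[0.59   0.0521 0.13  ]]
foot [[ 0.5526 -0.1443  0.01  ]]
[ 0.59018012  0.05192957 -1.75679092] -100.65670548694737 [-0.8 -0.9 -0.1  0.5  0.5 -0.   0.5  0.2  0.4 -0.1 -1.   0.4  0.1 -0.9
  0.1  0.4]
capA [0.6097 0.1923 0.194 ] [-141.6   -6.8]
capB [0.5441 0.1707 0.194 ] [-108.2  -67.2]
brass [0.6696 0.1442 0.172 ] [-105.3   61. ]
post [0.5393 0.0715 0.177 ] [ -9.8 -53.6]
side capA [0.61   0.1974 0.194 ] [-146.7   -7.4]
side capB [0.5458 0.175  0.194 ] [-112.8  -66.4]
side brass [0.6712 0.1493 0.172 ] [-110.6   61.6]
side post [0.5369 0.0778 0.177 ] [-15.6 -57.2]
grip [[0.5429 0.071  0.164 ]]
lip [[0.5902 0.0519 0.13  ]]
foot [[ 0.5532 -0.1446  0.01  ]]
```

Emit:
arm_command --rows '[[[40,0.5,0.75,0,-0.3],[40,0.5,0.75,0,-0.3],[40,0.5,0.75,0,-0.3],[40,0.5,0.75,0,-0.3],[40,0.5,0.75,0,-0.3],[40,0.5,0.75,0,-0.3],[40,0.5,0.75,0,-0.3],[40,0.5,0.75,0,-0.3],[40,0.5,0.75,0,-0.3],[40,0.5,0.75,0,-0.3]]]' --newtons 25

```text
t: 1.35
eef_pos: [0.4687, -0.2022, 0.2312]
tool_rot: [0.0, 1.0, 0.005, -0.0]
contact_force: [1.0, -0.3, -0.3]
gripper_width: 0.466
grasp_force: 0.0
```

Emit:
arm_command --rows '[[[40,0.15,0.57,0,-0.31],[40,0.15,0.57,0,-0.31],[40,0.15,0.57,0,-0.31],[40,0.15,0.57,0,-0.31],[40,0.15,0.57,0,-0.31],[40,0.15,0.57,0,-0.31],[40,0.15,0.57,0,-0.31],[40,0.14,0.57,0,-0.31],[40,0,0,-0.3,0],[40,0,0,-0.3,0]]]'

```text
t: 2.6
eef_pos: [0.539, 0.0691, 0.1939]
tool_rot: [0.0, 0.996, -0.093, -0.0]
contact_force: [0.5, 0.0, 0.0]
gripper_width: 0.468
grasp_force: 0.0
```

Emit:
arm_command --rows '[[[40,0.02,0.04,-0.25,0],[40,0,0,-0.25,0],[40,0,0,-0.22,0],[40,0,0,0,0],[5,0,0,0,0],[5,0,0,0,0],[5,0,0,0,0],[5,0,0,0,0],[5,0,0,0,0],[5,0,0,0,0]]]' --newtons 25

```text
t: 3.85
eef_pos: [0.5411, 0.0718, 0.1527]
tool_rot: [0.0, 0.996, -0.093, 0.0]
contact_force: [-1.3, -2.7, 5.3]
gripper_width: 0.129
grasp_force: 25.4
```

```bash
python3 - <<'E'
from h import *; import cv2
a=cams.read_camera('side')[170:320,190:370,::-1]; cv2.imwrite('pics/s1.png',cv2.resize(a,None,fx=4,fy=4,interpolation=cv2.INTER_CUBIC))
E
```

```text
(no output)
```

View pics/s1.png

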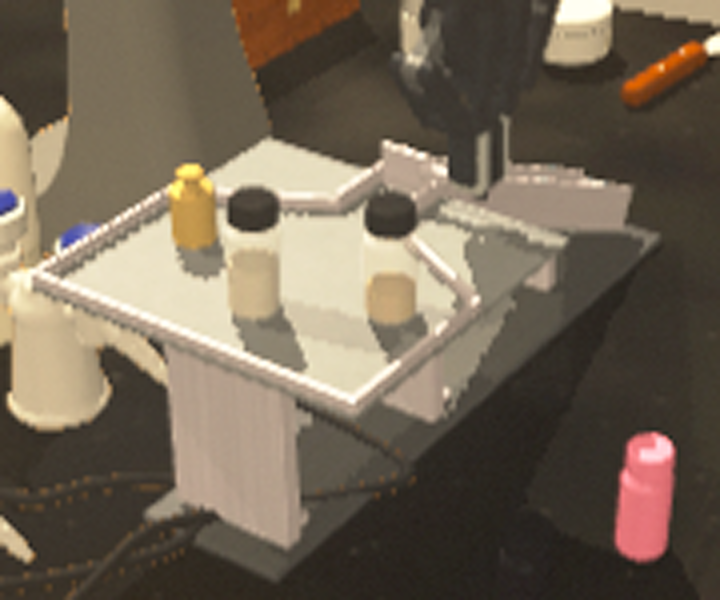

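The gripper holds the post (opening 11 mm, 25 N) and the vials and weight have not moved. Now I'll pull along the feeder's −y.

Emit:
arm_command --rows '[[[5,-0.1,0.019,0,0],[5,-0.1,0.019,0,0],[5,-0.1,0.019,0,0],[5,-0.1,0.019,0,0],[5,-0.1,0.019,0,0],[5,-0.1,0.019,0,0],[5,-0.1,0.019,0,0],[5,-0.09,0.017,0,0],[5,0,0,0,0],[5,0,0,0,0]]]'

```text
t: 5.15
eef_pos: [0.4994, 0.0801, 0.1532]
tool_rot: [-0.001, 0.996, -0.094, 0.006]
contact_force: [20.2, -6.5, -10.6]
gripper_width: 0.125
grasp_force: 25.1
```

Emit:
arm_command --rows '[[[40,0.03,0,0,0],[40,0,0,0,0],[40,0,0,0,0],[65,0,0,0.5,0],[65,0,0,0.5,0],[65,0,0,0.2,0],[65,0.2,0.4,0,0],[65,0.2,0.4,0,0],[65,0.2,0.4,0,0],[65,0.15,0.32,0,0]]]'

```text
t: 6.4
eef_pos: [0.54, 0.1735, 0.2233]
tool_rot: [0.0, 0.996, -0.093, -0.001]
contact_force: [-0.4, -0.1, 0.6]
gripper_width: 0.761
grasp_force: 0.0
```

```bash
python3 - <<'E'
from h import *; import cv2
from station import get_obs
p=np.load('p.npy'); print(get_obs()['eef_pos'],(w2f(p,get_obs()['eef_pos'])*1e3).round(1))
a=cams.read_camera('side')[160:310,190:370,::-1];b=cams.read_camera('top')[85:235,170:420,::-1]
a=cv2.resize(a,(400,333),interpolation=cv2.INTER_CUBIC);b=cv2.resize(b,(400,240),interpolation=cv2.INTER_CUBIC)
cv2.imwrite('pics/s2.png',np.vstack([a,b]))
E
```

```text
[0.5399635  0.17352145 0.22327993] [-109.8  -71.9]
```

View pics/s2.png

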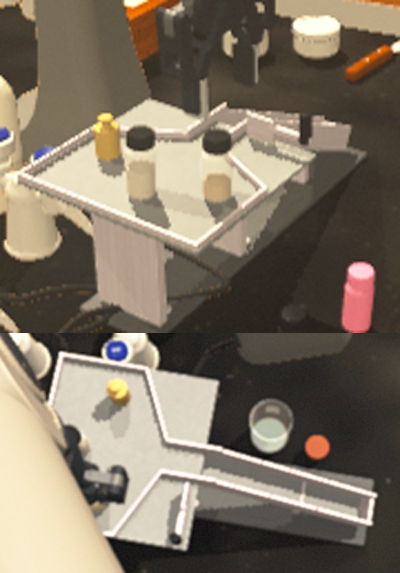

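The shutter blade is clear of the throat. The gripper is above the nearer vial, about 5 mm off in y. I'll descend and grip, with a check of the post position at the same time.

Emit:
arm_command --rows '[[[65,0.08,-0.015,-0.2,0],[65,0,0,-0.35,0],[65,0,0,-0.35,0],[65,0,0,-0.33,0],[65,0,0,0,0],[20,0,0,0,0],[20,0,0,0,0],[20,0,0,0,0],[20,0,0,0,0],[20,0,0,0,0]]]' --newtons 20

```text
t: 7.75
eef_pos: [0.5456, 0.1716, 0.1511]
tool_rot: [-0.0, 0.996, -0.093, 0.001]
contact_force: [-0.6, -2.1, 5.7]
gripper_width: 0.305
grasp_force: 22.1
```

```bash
python3 - <<'E'
from h import *; import cv2
from station import get_obs
p=np.load('p.npy'); o=get_obs(); print(o['eef_pos'],(w2f(p,o['eef_pos'])*1e3).round(1))
for n in('side','top'):
    im=cams.read_camera(n); cv2.imwrite(f'pics/{n}3.png',im[:,:,::-1])
s=cv2.imread('pics/top3.png'); g=s.max(2)
x=s[195:225,270:296].max(2); m=(x<45)
n,l,st,c=cv2.connectedComponentsWithStats(m.astype(np.uint8)); print(st,c)
for i in range(1,n): 
    w=cast('top',c[i]+[270,195],.177); print((w2f(p,w)*1e3).round(1),st[i][4])
E
```

```text
[0.54558251 0.17159622 0.15111655] [-109.  -66.]
[[  0   0  26  27 543]
 [  0   5  26  25 234]
 [ 10  19   2   2   3]] [[10.42541436 11.45303867]
 [17.33760684 21.5042735 ]
 [10.66666667 19.66666667]]
[   4.9 -100.1] 234
[ -6.9 -98.9] 3
```

```bash
python3 - <<'E'
import cv2,numpy as np
a=[cv2.resize(cv2.imread(f'pics/{n}.png')[y:y+50,x:x+60],None,fx=6.5,fy=6,interpolation=cv2.INTER_CUBIC) for n,y,x in(('top0',170,255),('top3',170,255),('side0',195,280),('side3',195,280))]
cv2.imwrite('pics/post.png',np.vstack([np.hstack(a[:2]),np.hstack(a[2:])]))
E
```

```text
(no output)
```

View pics/post.png

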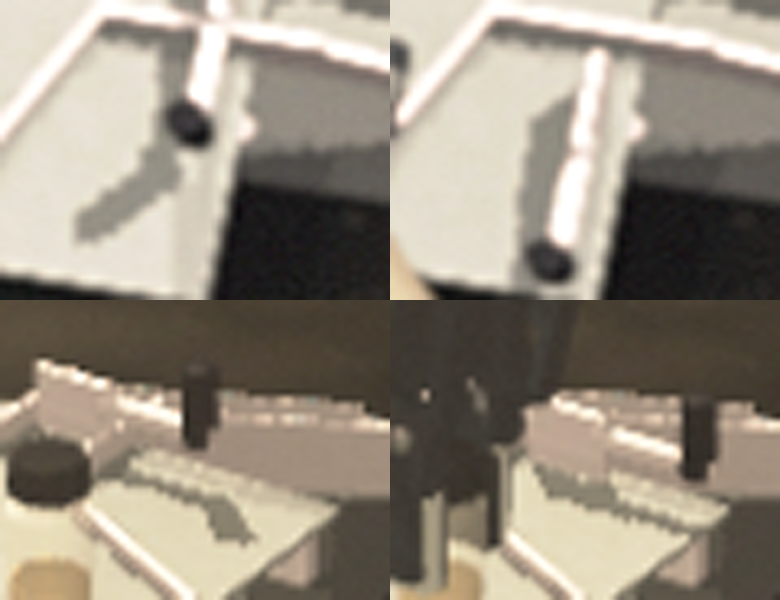

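```bash
python3 - <<'E'
from h import *
p=np.load('p.npy')
for n,z,L in(('top',.172,[(188,120,255,170),(161,261,255,170)]),('side',.177,[(199,367,280,145),(310,400,280,145)]),('side',.145,[(196,447,280,145),(307,478,280,145)])):
    q=[w2f(p,cast(n,((u+.5)/6.5-.5+a,(v+.5)/6-.5+b),z))*1e3 for u,v,a,b in L]; print(n,np.round(q,1),np.linalg.norm(q[1]-q[0]))
E
```

```text
top [[-10.8 -54.3]
 [-10.3 -96.1]] 41.747022717353985
side [[-12.5 -54.2]
 [-13.1 -96.4]] 42.28526622170193
side [[-13.4 -53.6]
 [-11.9 -95.3]] 41.66001698720321
```

Both views put the post's travel at about 42 mm, ending at y ≈ −96. The stop at −95 was felt at 20 N, so the shutter is fully open and started a few millimetres ajar. I'll slide vial B to just before the throat.

Emit:
arm_command --rows '[[[20,0.05,-0.05,0,0],[20,0.1,-0.105,0,0],[20,0.11,-0.12,0,0],[20,0.11,-0.12,0,0],[20,0.11,-0.12,0,0],[20,0.11,-0.12,0,0],[20,0.11,-0.12,0,0],[20,0.11,-0.12,0,0],[20,0.1,-0.1,0,0],[20,0,0,0,0]]]'

```text
t: 9.1
eef_pos: [0.6007, 0.1131, 0.1512]
tool_rot: [-0.0, 0.996, -0.093, 0.001]
contact_force: [0.3, -0.2, 4.1]
gripper_width: 0.301
grasp_force: 22.0
```

Emit:
arm_command --rows '[[[80,0,0,0,0],[80,0,0,0,0],[80,0,0,0,0],[80,0,0,0,0],[80,0,0,-0.1,0],[80,0,0,-0.1,0],[80,-0.015,-0.08,0,0],[80,-0.015,-0.08,0,0],[80,-0.015,-0.08,0,0],[80,-0.015,-0.08,0,0]]]'

```text
t: 10.35
eef_pos: [0.596, 0.0934, 0.1385]
tool_rot: [0.0, 0.996, -0.093, 0.0]
contact_force: [0.2, 0.2, 0.3]
gripper_width: 0.935
grasp_force: 0.0
```

```bash
python3 - <<'E'
from h import *; import cv2
from station import get_obs
p=np.load('p.npy'); print((w2f(p,get_obs()['eef_pos'])*1e3).round(1))
a=cams.read_camera('side')[160:310,190:370,::-1];b=cams.read_camera('top')[85:235,170:420,::-1]
cv2.imwrite('pics/s4.png',np.hstack([cv2.resize(a,(360,300),interpolation=cv2.INTER_CUBIC),cv2.resize(b,(400,300),interpolation=cv2.INTER_CUBIC)]))
E
```

```text
[-41.6  -1.8]
```

View pics/s4.png

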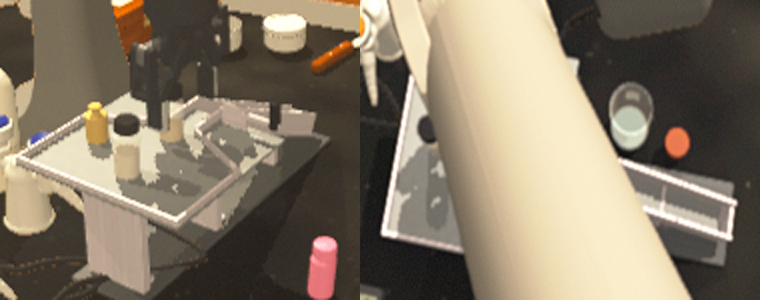

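The vial stands at the throat's mouth with the rear finger behind it. Next is the push along the throat.

Emit:
arm_command --rows '[[[80,-0.0165,-0.099,0,0],[80,-0.0165,-0.099,0,0],[80,-0.0165,-0.099,0,0],[80,-0.0165,-0.099,0,0],[80,-0.0165,-0.099,0,0],[80,-0.0165,-0.099,0,0],[80,-0.0165,-0.099,0,0],[80,-0.0165,-0.099,0,0],[80,-0.0165,-0.099,0,0],[80,-0.0165,-0.099,0,0]]]'

```text
t: 11.7
eef_pos: [0.586, 0.0341, 0.1383]
tool_rot: [0.0, 0.996, -0.093, 0.0]
contact_force: [0.4, 0.6, 0.3]
gripper_width: 0.935
grasp_force: 0.1
```

```bash
python3 - <<'E'
from h import *; import cv2
from station import get_obs
p=np.load('p.npy'); print((w2f(p,get_obs()['eef_pos'])*1e3).round(1))
a=cams.read_camera('side')[160:310,210:390,::-1]
cv2.imwrite('pics/s5.png',cv2.resize(a,(720,600),interpolation=cv2.INTER_CUBIC))
E
```

```text
[18.5 -0.5]
```

View pics/s5.png

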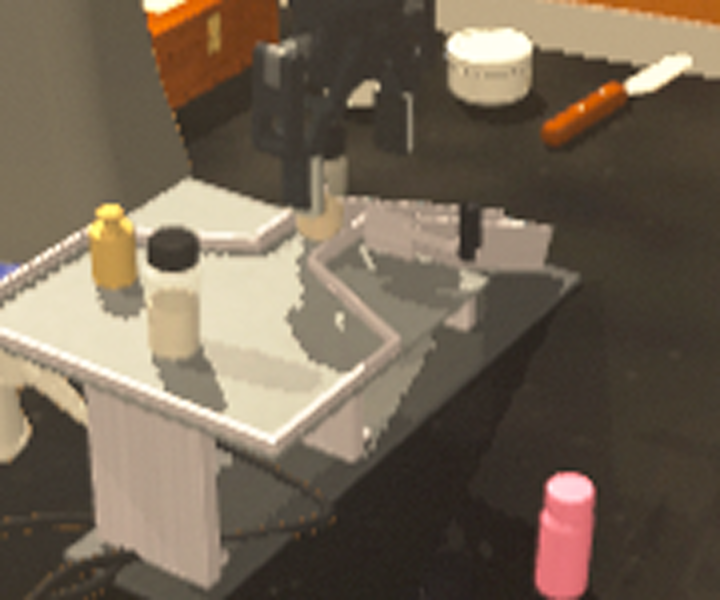

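The vial stands in the throat with the finger behind it. I'll push it over the lip and then hold.

Emit:
arm_command --rows '[[[80,-0.0187,-0.098,0,0],[80,-0.0187,-0.098,0,0],[80,-0.0187,-0.098,0,0],[80,-0.0187,-0.098,0,0],[80,-0.0155,-0.082,0,0],[80,0,0,0,0],[80,0,0,0,0],[80,0,0,0.3,0],[80,0,0,0.5,0],[80,0,0,0.6,0]]]'

```text
t: 13.0
eef_pos: [0.5805, 0.0064, 0.2241]
tool_rot: [-0.0, 0.996, -0.093, -0.0]
contact_force: [0.7, -0.3, -0.2]
gripper_width: 0.938
grasp_force: 0.0
```

```bash
python3 - <<'E'
from h import *; import cv2
from station import get_obs
p=np.load('p.npy'); o=get_obs(); print(o['t'],(w2f(p,o['eef_pos'])*1e3).round(1))
im=cams.read_camera('top'); cv2.imwrite('pics/t6.png',im[:,:,::-1]); im2=cams.read_camera('side'); cv2.imwrite('pics/s6.png',im2[:,:,::-1])
# along the chute floor: mean colour at points on floor +13 mm
for n,I,n0 in(('top',im,'top0'),('side',im2,'side0')):
  I0=cv2.imread(f'pics/{n0}.png')[:,:,::-1]
  for x in range(10,200,10):
    z=.01+(.2-x/1e3)*np.tan(np.radians(27))+.02
    u,v=proj(n,f2w(p,[[x/1e3,0,z]]))[0].round().astype(int)
    print(n,x,(u,v),I[v,u],I0[v,u])
E
```

```text
13.0 [46.7 -0.8]
top 10 (np.int64(302), np.int64(167)) [128 115  95] [118 113 105]
top 20 (np.int64(308), np.int64(169)) [146 130 107] [121 117 107]
top 30 (np.int64(313), np.int64(170)) [162 143 118] [120 116 107]
top 40 (np.int64(318), np.int64(172)) [176 156 128] [120 113 105]
top 50 (np.int64(323), np.int64(173)) [190 169 138] [119 114 103]
top 60 (np.int64(329), np.int64(175)) [197 174 143] [121 117 110]
top 70 (np.int64(334), np.int64(176)) [216 190 155] [121 115 107]
top 80 (np.int64(339), np.int64(177)) [219 194 158] [120 115 107]
top 90 (np.int64(344), np.int64(179)) [224 201 165] [117 113 105]
top 100 (np.int64(349), np.int64(180)) [229 209 171] [118 111 105]
top 110 (np.int64(354), np.int64(181)) [233 215 173] [119 113 106]
top 120 (np.int64(358), np.int64(183)) [237 219 179] [152 139 131]
top 130 (np.int64(363), np.int64(184)) [240 222 183] [117 113 105]
top 140 (np.int64(368), np.int64(185)) [244 228 190] [116 112 104]
top 150 (np.int64(373), np.int64(187)) [245 230 193] [113 109 103]
top 160 (np.int64(377), np.int64(188)) [247 233 198] [114 108 102]
top 170 (np.int64(38
[... 751 characters left out ...]
238 220 194] [163 142 125]
side 100 (np.int64(317), np.int64(216)) [161 141 125] [163 142 126]
side 110 (np.int64(319), np.int64(216)) [162 142 126] [160 141 123]
side 120 (np.int64(321), np.int64(217)) [163 144 124] [161 143 124]
side 130 (np.int64(323), np.int64(217)) [162 142 125] [163 144 126]
side 140 (np.int64(325), np.int64(217)) [57 49 44] [163 144 126]
side 150 (np.int64(328), np.int64(217)) [54 47 41] [163 143 126]
side 160 (np.int64(330), np.int64(217)) [109  96  85] [161 142 125]
side 170 (np.int64(332), np.int64(217)) [163 143 125] [164 143 125]
side 180 (np.int64(334), np.int64(217)) [163 145 126] [162 144 126]
side 190 (np.int64(335), np.int64(217)) [163 144 126] [161 142 125]
```

Emit:
arm_command --rows '[[[65,0.06,0.36,0,0],[65,0.065,0.39,0,0],[65,0.065,0.39,0,0],[65,0.065,0.39,0,0],[65,0.065,0.39,0,0],[65,0.065,0.39,0,0],[65,0.065,0.39,0,0],[65,0.06,0.426,0,0],[65,0,0,0,0],[65,0,0,-0.1,0]]]'

```text
t: 14.35
eef_pos: [0.6116, 0.1929, 0.2165]
tool_rot: [0.0, 0.996, -0.093, 0.0]
contact_force: [0.0, -1.0, -0.2]
gripper_width: 0.763
grasp_force: 0.0
```

```bash
python3 - <<'E'
from h import *; import cv2
from station import get_obs
p=np.load('p.npy'); o=get_obs(); print(o['t'],o['eef_pos'],(w2f(p,o['eef_pos'])*1e3).round(1))
b=cams.read_camera('top')[:,:,::-1]; cv2.imwrite('pics/t7.png',b); a=cams.read_camera('side')[:,:,::-1]; cv2.imwrite('pics/s7.png',a)
b0=cv2.imread('pics/top0.png')
for x in range(10,200,10):
    z=.01+(.2-x/1e3)*np.tan(np.radians(27))+.02
    u,v=proj('top',f2w(p,[[x/1e3,0,z]]))[0].round().astype(int); print(x,b[v,u],b0[v,u])
cap=(a.max(2)<60)[200:260,230:275].astype(np.uint8); n,l,st,c=cv2.connectedComponentsWithStats(cap); print(st[1:],c[1:]+[230,200])
E
```

```text
14.35 [0.61163562 0.19290202 0.2165436 ] [-142.3   -5.1]
10 [ 97 105 108] [105 113 118]
20 [ 98 105 110] [107 117 121]
30 [101 107 113] [107 116 120]
40 [ 97 105 111] [105 113 120]
50 [ 97 106 110] [103 114 119]
60 [ 98 105 110] [110 117 121]
70 [101 110 112] [107 115 121]
80 [ 98 106 109] [107 115 120]
90 [ 97 103 109] [105 113 117]
100 [ 97 103 109] [105 111 118]
110 [ 97 104 109] [106 113 119]
120 [119 126 138] [131 139 152]
130 [ 95 102 106] [105 113 117]
140 [ 97 104 108] [104 112 116]
150 [107 136 159] [103 109 113]
160 [218 237 242] [102 108 114]
170 [222 230 228] [104 112 118]
180 [221 230 226] [102 111 115]
190 [190 201 190] [104 112 117]
[] []
```

```bash
python3 - <<'E'
import cv2
for f in('top0','t7'):
    b=cv2.imread(f'pics/{f}.png').max(2)
    print(f)
    for v in range(170,212,2): print(v,' '.join(f'{x:3d}' for x in b[v,350:412:2]))
E
```

```text
top0
170 255 254 242 196 143 125 111 115 110  82  67  61  50  43  45  45  51  51  51  56  53  54  55  55  55  51  54  58  58  56  57
172 176 242 252 255 255 255 215 161 134 132 136 142 135 125 111  86  70  63  58  48  51  52  53  52  54  53  52  57  56  58  58
174 126 125 134 164 228 255 255 255 255 225 183 155 150 154 153 153 154 144 134 136 115  88  78  64  50  49  49  56  55  55  56
176 120 122 125 126 124 127 146 190 250 255 255 255 247 183 171 147 150 154 154 157 156 154 159 147 133 135 104  59  54  55  65
178 119 117 115 119 124 159 128 126 125 138 163 228 253 255 255 255 216 170 149 149 153 153 155 154 158 157 150  68  56  59  63
180 117 117 119 120 135 166 117 120 122 127 125 127 129 154 203 253 255 255 255 248 194 156 148 148 154 156 134  59  55  56  57
182 135 132 116 115 143 154 115 120 119 118 115 119 122 127 125 128 140 170 240 255 255 255 255 222 169 148 114  52  55  60  59
184 219 216 139 130 153 156 112 116 118 118 117 116 120 117 117 121 125 126 128 131 159 207 255 255 255 255 221 127  54  58  60
186 219 222 220 218 245 223 135 130 115 115 114 115 119 116 116 115 117
[... 3583 characters left out ...]
 164 233 250 255 255 250 152 108  89 255 168  48  60  56  56
202  86  81  71  71  71  69  73  71  73  71  74  71  71  74  79  91 103 107 119 145 186 244 253 255 255 255 159  50  55  59  55
204  72  69  72  73  70  72  72  73  71  72  71  72  71  73  71  72  71  75  84  93 108 112 126 152 210 253 187  51  57  58  58
206  70  72  72  73  69  70  74  74  72  71  73  74  73  75  74  71  69  71  68  70  73  80 120 123 104  58  57  54  58  58  55
208  72  73  73  73  72  74  69  73  70  69  70  72  71  71  73  73  71  74  72  75  70  83 125 125  97  51  56  59  54  55  54
210  43  49  60  65  68  73  73  74  73  72  73  73  74  72  74  70  74  69  67  74  70 104 124 127  94  53  55  56  56  56  56
```

Vial B lies at the foot with its dark cap downhill (columns 394–398). The gripper is centred over vial A, so I'll descend and grip.

Emit:
arm_command --rows '[[[65,0,0,-0.3,0],[65,0,0,-0.35,0],[65,0,0,-0.35,0],[65,0,0,-0.12,0],[65,0,0,0,0],[20,0,0,0,0],[20,0,0,0,0],[20,0,0,0,0],[20,0,0,0,0],[20,0,0,0,0]]]' --newtons 20

```text
t: 15.7
eef_pos: [0.6118, 0.1937, 0.15]
tool_rot: [-0.0, 0.996, -0.093, 0.001]
contact_force: [-0.4, -1.2, 5.7]
gripper_width: 0.301
grasp_force: 21.3
```

Emit:
arm_command --rows '[[[20,-0.012,-0.08,0,0],[20,-0.022,-0.158,0,0],[20,-0.022,-0.158,0,0],[20,-0.022,-0.158,0,0],[20,-0.022,-0.158,0,0],[20,-0.022,-0.158,0,0],[20,-0.022,-0.158,0,0],[20,-0.022,-0.158,0,0],[20,-0.019,-0.157,0,0],[20,0,0,0,0]]]'

```text
t: 16.95
eef_pos: [0.6007, 0.1118, 0.1499]
tool_rot: [0.0, 0.996, -0.094, 0.001]
contact_force: [-0.3, -0.4, 7.8]
gripper_width: 0.304
grasp_force: 21.5
```

Emit:
arm_command --rows '[[[80,0,0,0,0],[80,0,0,0,0],[80,0,0,0,0],[80,0,0,0,0],[80,0,0,-0.1,0],[80,0,0,-0.1,0],[80,-0.015,-0.08,0,0],[80,-0.015,-0.08,0,0],[80,-0.015,-0.08,0,0],[80,-0.015,-0.08,0,0]]]'

```text
t: 18.2
eef_pos: [0.5966, 0.0933, 0.1373]
tool_rot: [0.0, 0.996, -0.093, 0.0]
contact_force: [-0.4, -0.6, 0.1]
gripper_width: 0.935
grasp_force: 0.0
```

Emit:
arm_command --rows '[[[80,-0.0175,-0.099,0,0],[80,-0.0175,-0.099,0,0],[80,-0.0175,-0.099,0,0],[80,-0.0175,-0.099,0,0],[80,-0.0175,-0.099,0,0],[80,-0.0175,-0.099,0,0],[80,-0.0175,-0.099,0,0],[80,-0.0175,-0.099,0,0],[80,-0.0175,-0.099,0,0],[80,-0.0175,-0.099,0,0]]]'

```text
t: 19.45
eef_pos: [0.586, 0.034, 0.1371]
tool_rot: [0.0, 0.996, -0.093, -0.0]
contact_force: [-0.5, 0.7, 0.2]
gripper_width: 0.939
grasp_force: 0.1
```

```bash
python3 - <<'E'
from h import *; import cv2
from station import get_obs
p=np.load('p.npy'); o=get_obs(); print(o['eef_pos'],(w2f(p,o['eef_pos'])*1e3).round(1))
a=cams.read_camera('side')[160:310,210:390,::-1]; cv2.imwrite('pics/s8.png',a)
b=cv2.resize(cv2.imread('pics/s5.png'),(180,150),interpolation=cv2.INTER_AREA)
for I in(b,a):
    for v in range(28,64,3): print(v,' '.join(f'{x:3d}' for x in I.max(2)[v,62:112:2]))
    print()
E
```

```text
[0.58599632 0.03401958 0.13709341] [18.6 -0.6]
28  75  65  63  69  66  63  61  67  69  66  61  62  54  50  52  53  60  60  61  62 136  65  68  70  68
31  75  65  61  78  71  62  61  76  69  60  62  62  66  68  63  63  63  61  62  59 138  73  73  76  74
34  77  65  66  64  65  63  61  72  65  61  56  56  65  74  76  74  61  60  60  59 136  70  74  78  76
37  80  71  66  67  67  63  61  64  60  60  55  55  71  83  82  79  74  64  62  59 114  69  69  69  68
40  81  86  86  87  73  63  64  65 152 111 129 132 123  84  85  84  83  80  80  77  75  75  71  72  68
43  85  86  87  88  76  63  63  65 161 131 153 145 111  80  81  78  78  78  77  76  77  76  75  77  76
46  83  83  81  82  75  66  65  64 162 138 150 141 104  71  74  74  76  76  76  77  78  78  79  79  76
49 155  85  79  74  71  63  66  63 162 133 174 182 147 176 150 130 116  78  78  84  81  79  79  74  72
52 229 232 232 219 205 208 118 100 163 132 185 174 165 161 167 184 180 174 160 165 163 166 163 166 173
55 232 231 235 253 198 161 198 198 194 199 192 176 160 233 212 180 180 180 179 181 178 168 178 175 200
58 238 243 176 163 145 
[... 719 characters left out ...]
77  65  67  67 168 128 158 152 142  89  79  78  77  81  78  76  77  76  76  74  77
46  83  82  84  83  75  66  67  66 167 129 192 188 177  80  73  74  75  76  75  77  80  77  78  79  79
49 159  79  79  77  73  65  66  63 167 129 197 194 178 187 152 128 119  74  75  76  76  75  76  77  74
52 229 232 232 220 207 142  75  68 165 131 205 195 177 163 165 183 178 174 157 161 162 165 163 167 177
55 232 231 234 254 195 164 156 202 191 206 205 196 176 181 215 180 181 181 180 178 177 165 177 172 201
58 237 244 168 164 147 124 185 189 203 206 204 166 168 161 162 182 184 183 181 182 183 180 178 169 162
61 184 179 145 116 183 214 230 225 146 190 171 165 150 122 178 179 180 177 178 181 179 161 161 176 180
```

The picture is nearly identical to vial B at the same stage, so vial A stands in the throat. I'll push it over in the same way.

Emit:
arm_command --rows '[[[80,-0.0187,-0.098,0,0],[80,-0.0187,-0.098,0,0],[80,-0.0187,-0.098,0,0],[80,-0.0187,-0.098,0,0],[80,-0.0155,-0.082,0,0],[80,0,0,0,0],[80,0,0,0,0],[80,0,0,0.3,0],[80,0,0,0.5,0],[80,0,0,0.6,0]]]'

```text
t: 20.75
eef_pos: [0.5805, 0.0063, 0.2229]
tool_rot: [-0.0, 0.996, -0.093, -0.0]
contact_force: [-0.3, -0.1, 0.1]
gripper_width: 0.935
grasp_force: 0.0
```

Emit:
arm_command --rows '[[[40,-0.19,0.175,0,0],[40,-0.2,0.176,0,0],[40,-0.2,0.176,0,0],[40,-0.2,0.176,0,0],[40,-0.19,0.176,0,0],[40,-0.19,0.176,0,0],[40,-0.19,0.175,0,0],[40,0,0,0,0],[40,0,0,0,0],[40,0,0,0,0]]]'

```text
t: 22.0
eef_pos: [0.4995, 0.0792, 0.2211]
tool_rot: [0.0, 0.996, -0.094, 0.0]
contact_force: [0.1, 0.2, -0.1]
gripper_width: 0.471
grasp_force: 0.0
```

```bash
python3 - <<'E'
from h import *; import cv2
b=cams.read_camera('top')[:,:,::-1]; cv2.imwrite('pics/t9.png',b); g=b.max(2)
for v in range(168,204,3): print(v,' '.join(f'{x:3d}' for x in g[v,320:404:3]))
E
```

```text
168 109 110 113 115 112 142 228 255 255 237 145 117  82  43  25  28  37  37  40  42  44  43  47  46  48  46  47  48
171 112 109 109 110 108 114 115 114 123 180 237 255 255 177 122 124 110 107  82  59  48  41  46  45  48  47  49  48
174 130 125 105 109 108 108 110 109 127 181 239 194 178 230 255 255 201 153 137 136 140 135 122 116  80  66  48  42
177 209 212 203 132 124 107 108 108 154 177 248 244 246 235 219 190 187 233 255 247 177 130 137 141 142 141 140 140
180 242 218 205 209 209 201 174 145 158 216 255 254 254 252 226 227 154  67 105 152 241 255 255 200 142 133 138 140
183 192 251 255 255 233 208 203 163 159 200 230 245 251 248 223 201 180  63  65 138 112 110 140 206 252 255 231 161
186 121 112 113 144 229 255 251 243 160 119 141 163 191 206 196 167 148  50  98 248 240 208 156 125 111 120 157 237
189 134 137 134 127 117 113 119 157 242 255 255 224 141 144 142  97  47  34 155 248 240 229 228 230 196 102 130 245
192 132 121 130 112 113  88  83  97 104 111 130 185 245 255 254 188 115 125 224 250 254 223 229 225 194 102  58 255
195  86  86  85  88  86  84  87  86  84  85  86 111 116 110 141 225 224 255 249 210 189 193 215 193 181 107  51 255
198  84  83  84  85  85  85  86  87  86  86  85  81  86  78  85  92 106 117 156 238 255 252 234 158 117  41  40 255
201  90  87  85  82  87  82  82  84  85  87  86  72  72  72  70  70  67  72  77  97 110 124 174 244 255 247 187 239
```

Both vials lie at the foot, one behind the other, and both dark caps are at the downhill ends (columns about 371 and 396). Now I'll grip the post.

Emit:
arm_command --rows '[[[40,0,0.01,-0.35,0],[40,0,0,-0.4,0],[40,0,0,-0.38,0],[40,0,0,0,0],[5,0,0,0,0],[5,0,0,0,0],[5,0,0,0,0],[5,0,0,0,0],[5,0,0,0,0],[5,0,0,0,0]]]' --newtons 25

```text
t: 23.3
eef_pos: [0.4997, 0.08, 0.1543]
tool_rot: [0.0, 0.996, -0.093, 0.001]
contact_force: [-2.1, -3.2, 6.3]
gripper_width: 0.132
grasp_force: 25.3
```

Emit:
arm_command --rows '[[[5,0.1,-0.019,0,0],[5,0.104,-0.02,0,0],[5,0.104,-0.02,0,0],[5,0.104,-0.02,0,0],[5,0.104,-0.02,0,0],[5,0.104,-0.02,0,0],[5,0.104,-0.02,0,0],[5,0.1,-0.019,0,0],[5,0,0,0,0],[5,0,0,0,0]]]'

```text
t: 24.55
eef_pos: [0.5446, 0.0711, 0.1538]
tool_rot: [0.001, 0.996, -0.093, -0.004]
contact_force: [-15.6, -1.8, 17.6]
gripper_width: 0.128
grasp_force: 26.6
```

It moved 46 mm and met the stop at 16 N, so the shutter is shut. I'll release, lift and back off for a final look.

Emit:
arm_command --rows '[[[40,-0.03,0,0,0],[40,0,0,0,0],[40,0,0,0,0],[40,0,0,0.5,0],[40,0,0,0.6,0],[40,0,0,0.6,0],[40,-0.3,-0.6,0.3,0],[40,-0.3,-0.8,0,0],[40,-0.3,-0.8,0,0],[40,-0.2,-0.8,0,0]]]'

```text
t: 25.8
eef_pos: [0.48, -0.1106, 0.2735]
tool_rot: [0.0, 0.996, -0.093, 0.0]
contact_force: [0.6, -0.6, -0.9]
gripper_width: 0.472
grasp_force: 0.0
```

Emit:
arm_command --rows '[[[40,-0.1,-0.8,0,0],[40,-0.1,-0.8,0,0],[40,-0.1,-0.8,0,0],[40,-0.1,-0.6,0,0],[40,0,0,0,0],[40,0,0,0,0],[40,0,0,0,0],[40,0,0,0,0],[40,0,0,0,0],[40,0,0,0,0]]]'

```text
t: 27.05
eef_pos: [0.4568, -0.2889, 0.2734]
tool_rot: [0.0, 0.996, -0.093, 0.0]
contact_force: [-0.2, -0.8, -0.1]
gripper_width: 0.468
grasp_force: 0.0
```

```bash
python3 - <<'E'
from h import *; import cv2
a=cams.read_camera('side')[170:320,190:370,::-1];b=cams.read_camera('top')[85:235,170:420,::-1]
cv2.imwrite('pics/s10.png',np.vstack([np.hstack([cv2.resize(a,(396,330),interpolation=cv2.INTER_CUBIC),cv2.resize(b[60:130,90:174],(396,330),interpolation=cv2.INTER_CUBIC)]),cv2.resize(b,(792,264),interpolation=cv2.INTER_CUBIC)]))
E
```

```text
(no output)
```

View pics/s10.png

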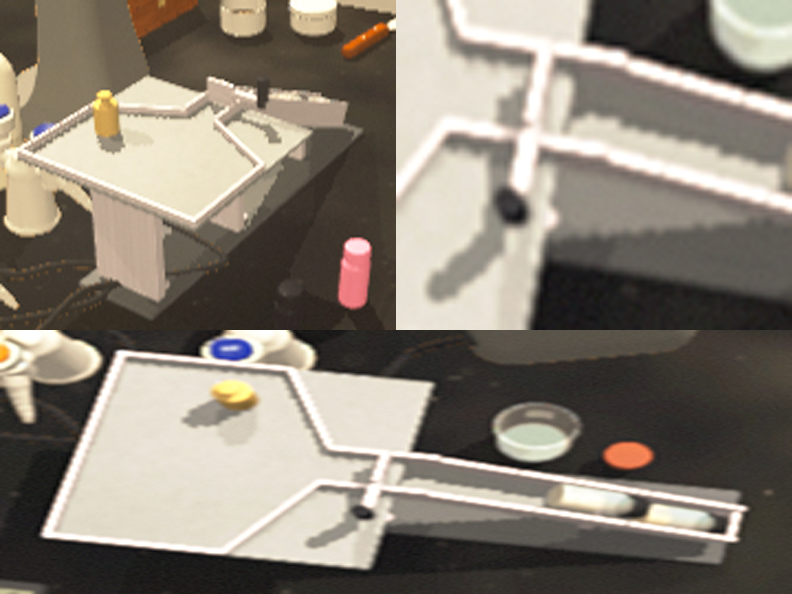

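The shutter is shut, with the post at top pixel (284.6, 189), slightly further in than at the start. The weight still stands in its place, and both vials lie at the foot, dark caps downhill. Handing in.

```bash
python3 -c "
from station import job
print(job.hand_in())"
```

```text
the job is handed in; nothing more can be done
None
```

The job is handed in at about 27 s of the 72 s allowed: the final pictures show both vials cap-first at the foot of the chute, the brass weight standing where it was, and the shutter opened to its stop, then pushed back to its shut stop.

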